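Lock the proofing frame in its carrier, lift it and hold it open

TASK

The hinged proofing frame on the print-studio table sits loose in its carrier: swing the flat steel hook on its side round until it rests fully home against the stud, and only then raise the frame. Hold it open at 45 degrees, hook still home, so that someone can reach the copper plate underneath; leave the ink tin, the knife and the type block where they are. It falls shut if let go, so finish while the gripper's fingers are still holding it steady at 45 degrees.

Things in the scene. Friction and masses are not known exactly. Their poses are not given: they have to be found in the camera images.
- press_base: Fixed plywood baseboard, 320 (x) x 300 (y) x 18 mm, with a grey bed and a copper plate on it. Origin: centre of its underside, on the table. Its x axis points from the handle side of the frame to the hinge side (away from the robot), z up; it stands at a different place and yaw each time.
- frame (a joint): Opening angle of the proofing frame (wood frame 250 mm deep, 218 mm wide, 12 mm thick, clear sheet inside, held between the two 18 mm wide arms of an aluminium carrier, 256 mm wide overall; about 0.65 kg with the hook). 0 = shut, level; grows as the near, handle edge rises; 0.785 = 45 degrees; stop at 1.4. Free hinge, no spring: it falls shut from any angle when let go.
- frame_hinge (a point): Point on the frame's hinge axis, at mid width, 36 mm above the table (the underside of the frame) at base x = +125 mm. The axis is level, along the base's y. Its own axes are those of the base while the frame is shut, and it tilts with the frame.
- frame_handle (a point): Middle of the frame's handle: a round steel bar 12 mm thick, parallel to the base's y, straight for 110 mm, on two posts at its ends, over the near edge of the frame. In the shut frame it lies 235 mm from the hinge point along base -x and 52 mm above it (88 mm above the table); the bar's centre is 40 mm above the frame's top face. It moves on a circle about the hinge axis.
- hook (a joint): Angle of the flat steel hook that lies on top of the carrier arm at the frame's +y (left) side and turns about an axis square to the frame (vertical while shut). 0 = home: its claw round the stud, against a hard stop; 1.7 = fully swung out to the left. Starts swung out. Closing turns it counter-clockwise seen from above. Dry friction only (about 0.04 N m, about 1 N at the knob): it stays where it is left, also with the frame tilted.
- hook_pivot (a point): Top of the hook's pivot, 20 mm above the hinge point's level when shut (56 mm above the table); in the base's frame 23 mm behind (-x) the base origin and 119 mm to +y.
- hook_knob (a point): Centre of the top of the hook's upright knob: round, 12 mm thick, 32 mm tall, standing on the hook's 11 x 5 mm flat bar, 43 mm from the pivot axis. Top 86 mm above the table when shut, the bar's top face 55 mm.
- frame_stud (a point): Top of the stud that the hook's claw goes round: 8 mm thick, 14 mm tall, on the frame's left wooden rail, 61 mm from the hook's pivot; its top is 62 mm above the table when shut.
- ink_tin: Loose metal ink tin, 76 mm across, 55 mm high, on the table to the right of the baseboard. Origin: centre of its underside. Leave alone.
- ink_knife: Loose ink knife (spatula, wooden handle, steel blade; origin on its underside about mid-length) lying on the table close along the right side of the baseboard, between it and the ink tin, its length roughly along the base's x. Leave alone.
- type_block: Loose wooden type block with a metal face, 90 x 70 x 25 mm, on the table to the left of the baseboard. Origin: centre of its underside. Leave alone.

How it is judged:
By the outcome, as a careful person would: the job done as asked, in the order asked, and still so for the second after the job is handed in, while the arm keeps its last pose, push and grip.
It also fails if it takes over 56 s, if anything falls off the work surface, if the arm or the gripper's body presses on something with over 40 N, if the wrist force passes 120 N, or if a joint passes its speed limit or range.

ROBOT

A 7-joint arm with a two-finger parallel gripper is mounted at the origin on the work surface. World frame = base frame: x ahead of the robot, y to its left, z up, the work surface at z = 0. Lengths are in m, angles in rad, forces in N, time in s.
With the tool pointing down it reaches from about 0.35 to 0.9 m from the base axis. Payload 8.1 kg.
Tool frame: the origin (TCP) lies on the centre line of the jaws, within the pads' length; the fingertips stand 17 mm ahead of it and the grasp point (between the pads) lies 2 mm behind it; z points along the fingers, y is the direction in which the jaws open and shut (so a half turn about z gives the same grasp; the last joint's range is limited). The gripper opens to 92 mm and grips with 3 to 60 N. Pads are 19 mm wide; open, the fingers measure 130 mm over their backs; the gripper's body (75 mm by 190 mm) begins 47 mm behind the grasp point.
Start: joints at [-1.303, 0.434, 0.025, 1.573, -0.012, 1.134, -0.075], TCP at [0.227, 0.583, 0.244] pointing down, gripper open.
Joint ranges: [-2.62, 2.62], [-0.44, 2.09], [-1.27, 1.32], [0.08, 2.57], [-1.32, 4.46], [0.12, 2], [-2.74, 2.74]. Speed limits (rad/s): [2.22, 2.22, 3.01, 3.01, 3.14, 3.14, 3.14].

INTERFACE

Orientations are given as a rotation vector (axis times angle).
In Python, from cell import arm gives the robot as it stands.
- The arm moves only by the shell command python3 -m creep 'ROWS' [FORCE]. ROWS is JSON, a list that holds one entry, the list of rows, each a list of 7 numbers: the shift along the world's x, y, z in cm, then the turn, a rotation vector about the world's x, y, z in degrees, then the opening, from -1 (shut) to 1 (fully open), so that 0 is half open. In form: [[[tx, ty, tz, ax, ay, az, jaw], ...]]. A call has 1 to 5 rows; each row is the pose to reach, as a shift and turn from the pose commanded when the call began; what a row does not reach only later rows make up. A row lasts 1/10 s, in which the tool goes at most 50 mm and 8.59 degrees, less where a joint would pass 70% of its speed; a pose out of reach is approached as far as the arm can. A call with a gripper value outside its range is refused whole. The fingers move at their own pace and stop on an object; FORCE is the grip in N (left out, the last holds). Time passes only in rows, so rows that repeat a pose let the fingers close. It gives the time, the measured TCP pose, the force and the opening at its end, in the units of the state.
- arm.observe(): the state, without advancing time (a new reading comes with each control period).
- arm.get_image(name): name is "scene" or "top" or "wrist"; returns the picture (384x512x3 uint8, red, green, blue); there is no depth.
- arm.camera_model(name): a dict with "vfov" (degrees; the focal length in pixels is half the picture's height over the tangent of half this angle, whatever the lens; pixels are square), "cx", "cy" (the principal point, pixels), "k1" (the pictures are not rectified: a ray, as slopes to the right and down, at radius r is drawn at 1 + k1 r^2 times it, then the intrinsics apply), "cam_to_world" (4x4, takes a point from camera to world coordinates); the wrist camera has in their place "T_tool_cam" (4x4, takes a point from camera to tool coordinates, whose origin is the TCP and whose axes are the flange's). Camera axes: x right, y down, z forward; pixel columns grow to the right and rows downward; lengths in m; the calibration is good to about 2 mm. A picture is of the moment at which its call begins: read the wrist's pose just before it. camera_model takes no time and is no camera call.
- arm.sign_off(): hands the job in, once; it reports no verdict.
The state is a dict: "clock": time; "joints": joint angles; "dq": joint speeds; "joint_efforts": joint torques, N m; "position": TCP position; "ee_rot": TCP orientation; "force": force on the tool from outside, world axes, zero at the start; "ft_torque": the same for the moment, N m; "width": opening from 0.0 (shut) to 1.0 (fully open).
Only numpy, scipy, OpenCV 4.12 (cv2) and the standard library are available. Lean on these libraries where they do the work, as an engineer would, in place of code of your own. Each camera call takes 0.05 s, during which the arm holds its last target.

## Working session

There is one attempt and no reset: what is moved stays moved. The work goes in short steps, Python scripts to look and compute and a shell command to move; the robot and the scene stay as the last step left them, time stands still between calls to the robot, and variables do not carry over. Pictures are saved under pics/ and viewed, and the job is handed in when it is done.

```bash
ls; mkdir -p pics; python3 - <<'E'
from cell import arm
import cv2,json
print(arm.observe())
for n in ["scene","top","wrist"]:
    im=arm.get_image(n); cv2.imwrite(f"pics/{n}0.png",im[:,:,::-1]); print(n,arm.camera_model(n))
E
```

```text
pics
{'clock': 0.0, 'joints': array([-1.30261831,  0.43521549,  0.02496583,  1.57408808, -0.01162633,
        1.13401115, -0.07509715]), 'dq': array([-0.00055268,  0.00064474, -0.00074561, -0.00187802,  0.00070774,
        0.00162455, -0.00083063]), 'joint_efforts': array([ 2.63912298e-04, -6.67844725e+01,  9.85108763e-01, -3.14465368e+01,
       -6.06732233e-02,  4.29767312e-02,  1.45831241e-04]), 'position': array([0.2263262 , 0.58205967, 0.24295301]), 'ee_rot': array([-5.79164157e-01, -3.08756584e+00,  2.46149439e-03]), 'force': array([ 0.28225555,  0.87563894, -0.45560214]), 'ft_torque': array([-0.02849797, -0.0133126 , -0.01432998]), 'width': 0.9993963294647139}
scene {'vfov': 42.88595770005614, 'cx': 251.51192869804703, 'cy': 179.05046790127096, 'k1': -0.03167684980673466, 'cam_to_world': array([[-0.63415958,  0.42230438, -0.64768869,  1.47769172],
       [ 0.77283647,  0.32043756, -0.54776232,  0.80138324],
       [-0.02377864, -0.84792616, -0.52958077,  0.81316737],
       [ 0.        ,  0.        ,  0.        ,  1.        ]])}
top {'vfov': 55.38137887497029, 'cx': 248.71330621249476, 'cy': 183.98275055310054, 'k1': -0.1050914281929574, 'cam_to_world': array([[-0.02411565, -0.9862661 ,  0.16339404,  0.41868894],
       [-0.99944497,  0.0200277 , -0.02662048,  0.04651144],
       [ 0.02298247, -0.16394532, -0.98620167,  1.04686556],
       [ 0.        ,  0.        ,  0.        ,  1.        ]])}
wrist {'vfov': 66.2849161570763, 'cx': 257.36205548404524, 'cy': 190.88617048832154, 'k1': -0.003396798025032219, 'T_tool_cam': array([[-8.78241428e-04, -9.58836711e-01, -2.83956671e-01,
         7.62722724e-02],
       [ 9.99999601e-01, -7.96078144e-04, -4.04752346e-04,
         8.91462752e-04],
       [ 1.62039708e-04, -2.83956913e-01,  9.58837028e-01,
        -1.42245797e-01],
       [ 0.00000000e+00,  0.00000000e+00,  0.00000000e+00,
         1.00000000e+00]])}
```

View pics/top0.png

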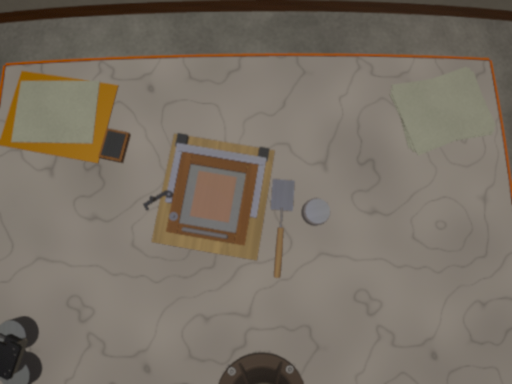

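View pics/scene0.png

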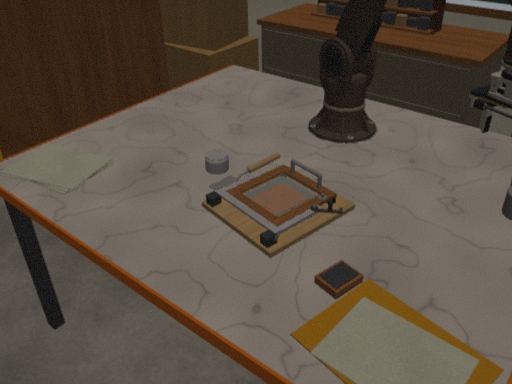

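Top view: board at about (215,197), with the hook swung out left from its pivot near (170,194). The scene view shows the handle near (307,172). I'll enlarge both.

```bash
python3 - <<'E'
import cv2
a=cv2.imread("pics/top0.png")[120:280,130:340]; a=cv2.convertScaleAbs(a,alpha=1.5)
cv2.imwrite("pics/topz.png",cv2.resize(a,None,fx=3.75,fy=3.75,interpolation=3))
a=cv2.imread("pics/scene0.png")[140:260,195:365]; a=cv2.convertScaleAbs(a,alpha=1.5)
cv2.imwrite("pics/scenez.png",cv2.resize(a,None,fx=4.5,fy=4.5,interpolation=3))
E
```

```text
(no output)
```

View pics/topz.png

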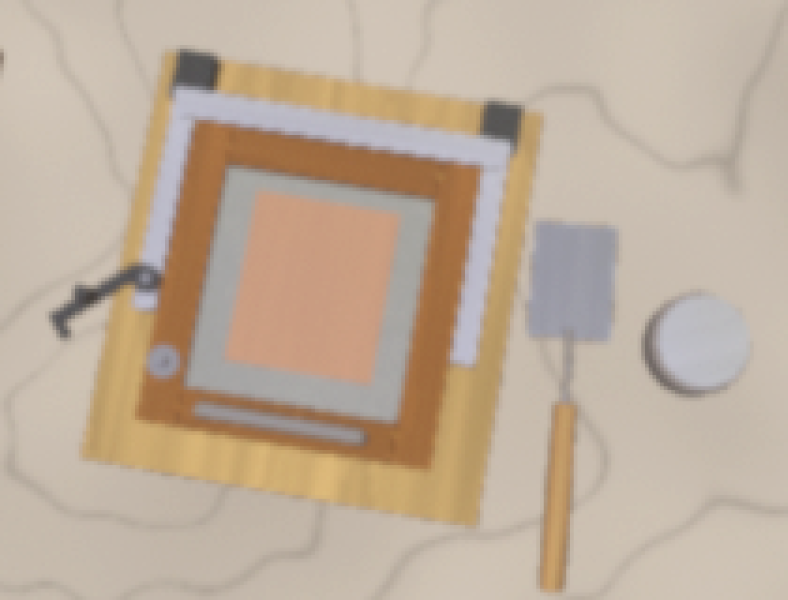

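View pics/scenez.png

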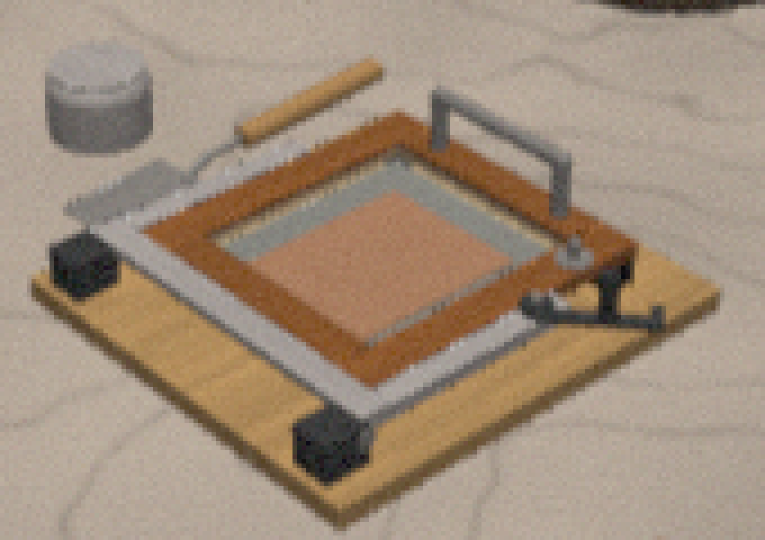

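```bash
cat > h.py <<'E'
import numpy as np, cv2
from scipy.spatial.transform import Rotation as R
from cell import arm
def wcam(n,obs=None):
    m=arm.camera_model(n)
    if n=="wrist":
        T=np.eye(4);T[:3,:3]=R.from_rotvec(obs["ee_rot"]).as_matrix();T[:3,3]=obs["position"];return m,T@m["T_tool_cam"]
    return m,m["cam_to_world"]
def proj(P,m,T):
    P=np.atleast_2d(P); C=(P-T[:3,3])@T[:3,:3]; s=C[:,:2]/C[:,2:]
    r2=(s**2).sum(1,keepdims=True); s=s*(1+m["k1"]*r2); f=192/np.tan(np.radians(m["vfov"])/2)
    return s*f+[m["cx"],m["cy"]]
def b2w(p,x,y,yaw):
    p=np.atleast_2d(p).astype(float);c,s=np.cos(yaw),np.sin(yaw)
    return np.c_[x+c*p[:,0]-s*p[:,1],y+s*p[:,0]+c*p[:,1],p[:,2]]
E
cat > fit.py <<'E'
from h import *
from scipy.optimize import least_squares
mt,Tt=wcam("top");ms,Ts=wcam("scene")
z=lambda a,s,o:(np.array(a)+.5)/s-.5+o
A=[((.16,.15,.018),(170,50)),((.16,-.15,.018),(541,113)),((-.16,-.15,.018),(476,525)),((-.16,.15,.018),(82,460)),
((-.023,.119,.056),(147,276)),((-.11,.055,.088),(196,410)),((-.11,-.055,.088),(365,438))]
B=[((.16,-.15,.018),(30,282)),((.16,.15,.018),(342,517)),((-.16,.15,.018),(720,293)),((-.11,.055,.088),(564,155)),((-.11,-.055,.088),(437,93))]
pa=np.array([a[0] for a in A]);ua=z([a[1] for a in A],3.75,[130,120])
pb=np.array([a[0] for a in B]);ub=z([a[1] for a in B],4.5,[195,140])
f=lambda q:np.r_[(proj(b2w(pa,*q),mt,Tt)-ua).ravel(),(proj(b2w(pb,*q),ms,Ts)-ub).ravel()]
r=least_squares(f,[.45,.1,-.1],loss="soft_l1");print(r.x,np.degrees(r.x[2]));print(f(r.x).reshape(-1,2).round(2))
q=r.x
# free points: knob and stud
def tri(t,s):
    t=z(t,3.75,[130,120]);s=z(s,4.5,[195,140])
    g=lambda P:np.r_[(proj(P,mt,Tt)-t).ravel(),(proj(P,ms,Ts)-s).ravel()]
    o=least_squares(g,[.4,.1,.06]);return o.x,g(o.x)
print("stud",*tri((163,358),(575,240)));print("knob",*tri((88,293),(610,265)))
def tz(u,zz):
    u=z(u,3.75,[130,120]);o=least_squares(lambda P:(proj([P[0],P[1],zz],mt,Tt)-u).ravel(),[.4,.1]);return o.x
print("stud z",tz((163,358),.062),"knob z",tz((88,293),.086),"claw",tz((60,325),.055))
print("pivot",b2w((-.023,.119,.056),*q),"handle",b2w((-.11,0,.088),*q),"hinge",b2w((.125,0,.036),*q))
E
python3 fit.py
```

```text
[ 0.55996198  0.11830865 -0.18702521] -10.71575526287352
[[-1.76 -0.07]
 [ 0.66 -0.3 ]
 [ 0.53  0.51]
 [-0.55 -0.29]
 [-0.24  0.79]
 [ 1.86  0.02]
 [-1.64 -0.38]
 [-0.59 -0.36]
 [-0.25 -1.02]
 [ 0.41 -0.87]
 [-0.59  1.79]
 [ 0.43  1.12]]
stud [0.50008252 0.22654108 0.06380764] [-0.46931042  0.32161909 -0.58443698  0.03668953]
knob [0.54424784 0.27596938 0.08959699] [-0.74207892  0.49774966 -0.88613901  0.06910504]
stud z [0.50107596 0.22560804] knob z [0.54601165 0.27487005] claw [0.52703842 0.30241998]
pivot [[0.55948954 0.23951004 0.056     ]] handle [[0.4518802 0.1387617 0.088    ]] hinge [[0.6827822  0.09506655 0.036     ]]
```

Fit is good to about 1 px: base at (0.560, 0.118), yaw −10.7°. I'll go above the knob, turn the jaws along its path, and look with the wrist camera.

```bash
python3 -m creep '[[[6,-6,0,0,0,-8,1],[12,-12,0,0,0,-16,1],[18,-18,0,0,0,-24,1],[24,-24,0,0,0,-32,1],[30,-30,0,0,0,-40,1]]]' 10; python3 -m creep '[[[4,-3,-1,0,0,-6,0],[6,-5,-3,0,0,-6,0],[6,-5,-4,0,0,-6,0],[6,-5,-4,0,0,-6,0]]]'
python3 - <<'E'
from h import *
o=arm.observe();print(o)
im=arm.get_image("wrist");cv2.imwrite("pics/w1.png",cv2.convertScaleAbs(im[:,:,::-1],alpha=1.5))
E
```

```text
clock: 0.65
position: [0.4043, 0.4041, 0.2437]
ee_rot: [-1.608, -2.699, 0.0]
force: [-0.3, 1.0, 0.3]
width: 1.002
clock: 1.05
position: [0.4626, 0.3547, 0.202]
ee_rot: [-1.741, -2.614, 0.005]
force: [0.1, -0.0, 0.7]
width: 0.698
{'clock': 1.05, 'joints': array([-0.94559321,  0.40959841,  0.2768194 ,  1.74665701, -0.1291655 ,
        1.00648761, -0.22521099]), 'dq': array([-0.03223361, -0.0229824 , -0.02590424, -0.03278436, -0.00027077,
        0.02733435, -0.00973382]), 'joint_efforts': array([  2.80536532, -60.65222025,   6.1028181 , -28.80751133,
         0.19459771,  -0.47807023,   0.19356425]), 'position': array([0.46259804, 0.35473263, 0.2020292 ]), 'ee_rot': array([-1.74089477, -2.61396204,  0.00504156]), 'force': array([ 0.10455449, -0.01502048,  0.72430706]), 'ft_torque': array([-3.29401545e-05,  7.74025978e-02, -3.20446260e-02]), 'width': 0.6979001335800127}
```

View pics/w1.png

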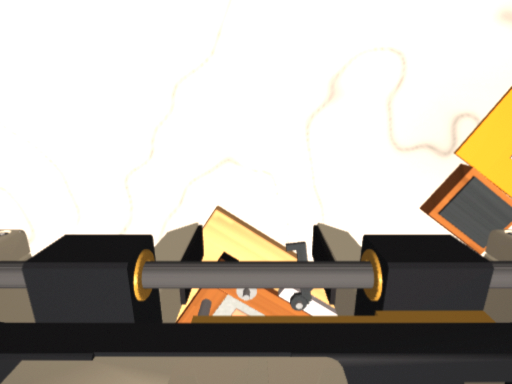

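The wrist view shows the stud near (246,292) and the hook's pivot near (300,300), with the knob hidden by the hand. I'll move over the knob.

```bash
python3 -m creep '[[[3,-3,0,0,0,0,0],[6,-6,0,0,0,0,0],[8.2,-7.9,0,0,0,0,0],[8.2,-7.9,0,0,0,0,0],[8.2,-7.9,0,0,0,0,0]]]'
python3 - <<'E'
from h import *
o=arm.observe();print(o["position"])
im=arm.get_image("wrist");cv2.imwrite("pics/w2.png",cv2.convertScaleAbs(im[:,:,::-1],alpha=1.5))
m,T=wcam("wrist",o)
print(proj([[.545,.276,.086],[.545,.276,.055],[.5595,.2395,.056],[.5005,.226,.062]],m,T))
E
```

```text
clock: 1.6
position: [0.5449, 0.2782, 0.2043]
ee_rot: [-1.738, -2.616, -0.002]
force: [-0.6, 0.2, 0.4]
width: 0.503
[0.54486172 0.27816007 0.20429011]
[[255.59200381 193.0011072 ]
 [255.73727894 184.25513956]
 [255.08285076 220.21388106]
 [197.24625008 213.06906466]]
```

View pics/w2.png

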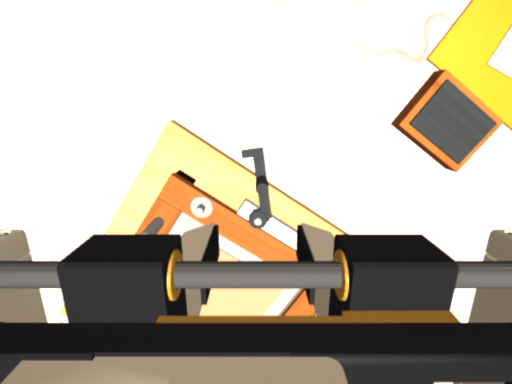

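```bash
python3 - <<'E'
import cv2
a=cv2.imread("pics/w2.png")[130:240,160:320]
cv2.imwrite("pics/w2z.png",cv2.resize(cv2.convertScaleAbs(a,alpha=1.6),None,fx=5,fy=5,interpolation=3))
E
```

```text
(no output)
```

View pics/w2z.png

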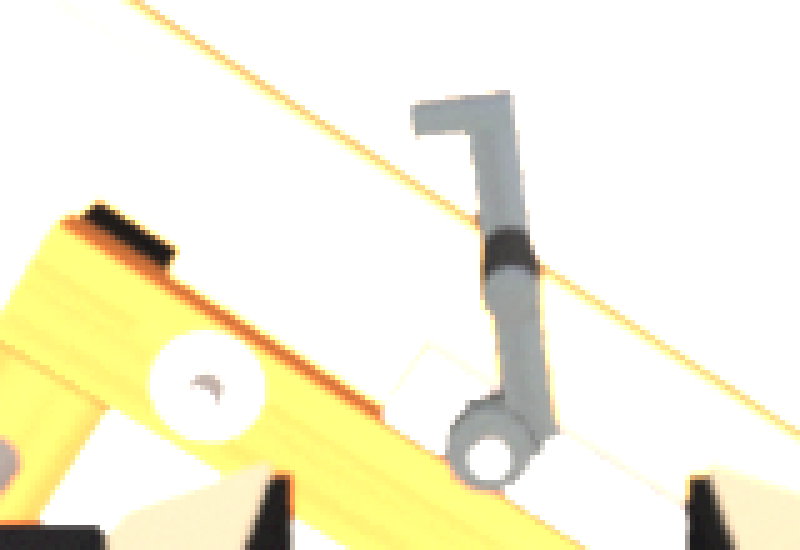

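```bash
python3 - <<'E'
from h import *
from scipy.optimize import least_squares
o=arm.observe();m,T=wcam("wrist",o)
f=lambda u,z:least_squares(lambda P:(proj([P[0],P[1],z],m,T)-u).ravel(),[.5,.2]).x
p=f((258.1,222),.056);k=f((262.1,188.8),.086);s=f((201.4,206.8),.062)
print(o["position"],p,k,s)
for v in(k-p,s-p): print(np.linalg.norm(v),np.degrees(np.arctan2(v[1],v[0])))
E
```

```text
[0.54419809 0.27893402 0.20412618] [0.56253894 0.23975933] [0.5482271  0.28290348] [0.50148291 0.23492465]
0.04545598587603278 108.35179006376075
0.06124714728205688 -175.47252465300377
```

Wrist fix: pivot (0.5625, 0.240), knob (0.548, 0.283), so the hook points at about 110° and home is about 185–193°. I'll descend around the knob and close lightly.

```bash
python3 -m creep '[[[0.2,0.2,-4,0,0,0,0],[0.2,0.2,-8,0,0,0,0],[0.2,0.2,-11,0,0,0,0],[0.2,0.2,-12.1,0,0,0,0],[0.2,0.2,-12.1,0,0,0,0]]]' 3;  python3 -m creep '[[[0,0,0,0,0,0,-0.3],[0,0,0,0,0,0,-0.6],[0,0,0,0,0,0,-0.8],[0,0,0,0,0,0,-0.8],[0,0,0,0,0,0,-0.8]]]'
python3 - <<'E'
from h import *
o=arm.observe();print(o)
im=arm.get_image("wrist");cv2.imwrite("pics/w3.png",cv2.convertScaleAbs(im[:,:,::-1],alpha=2))
im=arm.get_image("scene")[120:260,195:395];cv2.imwrite("pics/s3.png",cv2.resize(cv2.convertScaleAbs(im[:,:,::-1],alpha=1.6),None,fx=4,fy=4,interpolation=3))
E
```

```text
clock: 2.15
position: [0.5455, 0.28, 0.0817]
ee_rot: [-1.736, -2.617, 0.003]
force: [0.8, -0.5, 0.4]
width: 0.504
clock: 2.65
position: [0.5477, 0.279, 0.0834]
ee_rot: [1.739, 2.616, 0.002]
force: [-0.1, 1.2, 1.4]
width: 0.128
{'clock': 2.65, 'joints': array([-0.73383545,  0.59267856,  0.25813935,  1.78191972, -0.20203144,
        0.79141785,  0.02160555]), 'dq': array([-0.00079548,  0.00313063, -0.00305142, -0.00099441, -0.00138047,
       -0.00345043, -0.00029018]), 'joint_efforts': array([ 3.01793609e-01, -6.93877029e+01,  5.87316245e+00, -2.32808518e+01,
        1.25235817e-01,  4.40593315e-01, -6.03614288e-03]), 'position': array([0.54768451, 0.27903088, 0.08336934]), 'ee_rot': array([1.73940815e+00, 2.61554398e+00, 1.99229296e-03]), 'force': array([-0.13598699,  1.24641636,  1.4372682 ]), 'ft_torque': array([ 0.01050024, -0.03531   ,  0.03733472]), 'width': 0.12781670240996268}
```

View pics/w3.png

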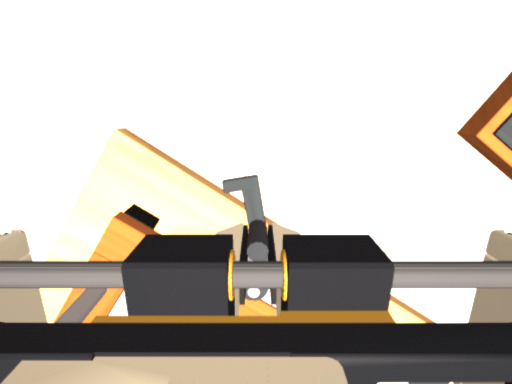

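View pics/s3.png

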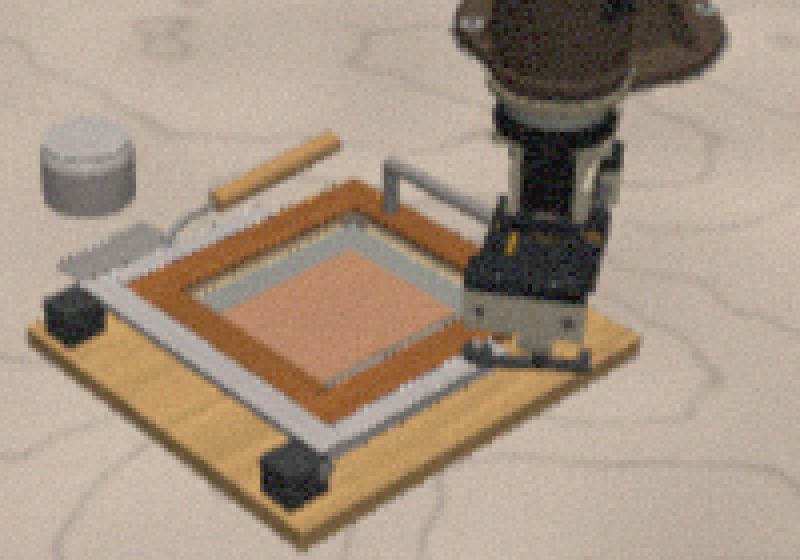

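Knob gripped (opening 11.8 mm). Working out arc offsets.

```bash
python3 - <<'E'
import numpy as np
t0=np.radians(108.6)
for d in range(0,97,8):
    t=t0+np.radians(d);print(d,(4.3*(np.array([np.cos(t),np.sin(t)])-[np.cos(t0),np.sin(t0)])).round(2))
E
```

```text
0 [0. 0.]
8 [-0.55 -0.23]
16 [-1.07 -0.54]
24 [-1.54 -0.91]
32 [-1.95 -1.35]
40 [-2.3  -1.84]
48 [-2.57 -2.37]
56 [-2.77 -2.93]
64 [-2.89 -3.52]
72 [-2.93 -4.12]
80 [-2.88 -4.72]
88 [-2.75 -5.3 ]
96 [-2.54 -5.87]
```

```bash
python3 -m creep '[[[-0.55,-0.23,0,0,0,8,-0.8],[-1.07,-0.54,0,0,0,16,-0.8],[-1.54,-0.91,0,0,0,24,-0.8],[-1.95,-1.35,0,0,0,32,-0.8],[-2.3,-1.84,0,0,0,40,-0.8]]]'; python3 -m creep '[[[-0.27,-0.53,0,0,0,8,-0.8],[-0.47,-1.09,0,0,0,16,-0.8],[-0.47,-1.09,0,0,0,16,-0.8]]]'
```

```text
clock: 3.25
position: [0.525, 0.2604, 0.0832]
ee_rot: [0.731, 3.054, 0.002]
force: [3.2, 0.2, 0.3]
width: 0.126
clock: 3.55
position: [0.5204, 0.2484, 0.0832]
ee_rot: [0.307, 3.125, 0.0]
force: [1.2, -1.7, 1.8]
width: 0.126
```

```bash
python3 -m creep '[[[-0.07,-0.3,0,0,0,4,-0.8],[-0.12,-0.59,0,0,0,8,-0.8],[-0.12,-0.59,0,0,0,8,-0.8]]]';python3 -m creep '[[[-0.03,-0.3,0,0,0,4,-0.8],[-0.03,-0.3,0,0,0,4,-0.8]]]';python3 -m creep '[[[-0.01,-0.3,0,0,0,4,-0.8],[-0.01,-0.3,0,0,0,4,-0.8]]]'
```

```text
clock: 3.85
position: [0.5194, 0.2434, 0.0831]
ee_rot: [0.094, 3.139, 0.001]
force: [3.3, -0.4, 2.3]
width: 0.131
clock: 4.05
position: [0.5188, 0.2417, 0.083]
ee_rot: [-0.016, 3.14, 0.003]
force: [4.2, 0.7, 0.7]
width: 0.126
clock: 4.25
position: [0.5186, 0.2396, 0.0831]
ee_rot: [-0.127, 3.137, 0.004]
force: [3.1, 6.1, -0.6]
width: 0.168
```

```bash
python3 - <<'E'
from h import *
o=arm.observe();print(o["position"],o["force"],o["width"])
im=arm.get_image("wrist");cv2.imwrite("pics/w4.png",cv2.convertScaleAbs(im[:,:,::-1],alpha=2))
im=arm.get_image("scene")[120:260,195:395];cv2.imwrite("pics/s4.png",cv2.resize(cv2.convertScaleAbs(im[:,:,::-1],alpha=1.6),None,fx=4,fy=4,interpolation=3))
E
```

```text
[0.51857466 0.23960005 0.08310603] [ 3.14944172  6.09843348 -0.61788989] 0.16815658616007853
```

View pics/w4.png

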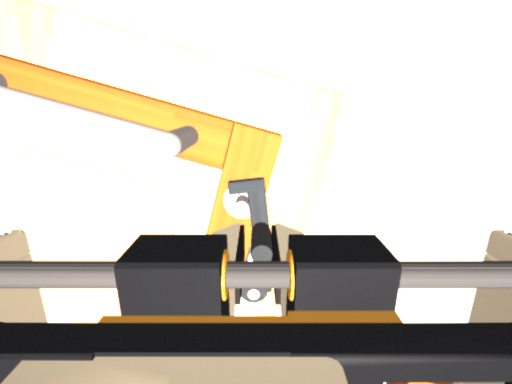

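View pics/s4.png

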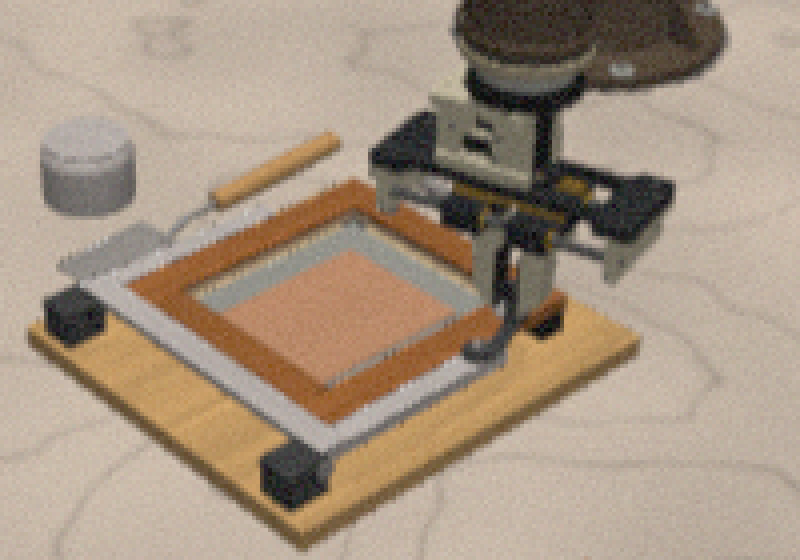

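The hook now runs beside the stud (240,205) with its claw across the near side, and the resistance has risen to 6 N. I'll firm the grip and press a little more to confirm a hard stop.

```bash
python3 -m creep '[[[0,0,0,0,0,0,-0.8],[0,0,0,0,0,0,-0.8]]]' 20;python3 -m creep '[[[0,-0.15,0,0,0,0,-0.8],[0,-0.15,0,0,0,0,-0.8]]]';python3 -m creep '[[[0,-0.15,0,0,0,0,-0.8],[0,-0.15,0,0,0,0,-0.8]]]'
```

```text
clock: 4.55
position: [0.5185, 0.2414, 0.0832]
ee_rot: [-0.125, 3.137, 0.007]
force: [3.8, 9.2, -2.0]
width: 0.124
clock: 4.75
position: [0.5184, 0.2412, 0.0832]
ee_rot: [-0.127, 3.136, 0.01]
force: [3.7, 13.6, -4.5]
width: 0.123
clock: 4.95
position: [0.5185, 0.2411, 0.0835]
ee_rot: [-0.128, 3.136, 0.012]
force: [3.5, 16.1, -6.0]
width: 0.122
```

Hard stop: the knob moved only 0.3 mm as the force rose from 9 to 16 N. I'll open, lift and inspect.

```bash
python3 -m creep '[[[0,0,0,0,0,0,-0.5],[0,0.3,0,0,0,0,-0.2],[0,0.3,0,0,0,0,0],[0,0.3,0,0,0,0,0],[0,0.3,0,0,0,0,0]]]' 10;python3 -m creep '[[[0,0,3,0,0,0,0],[0,0,7,0,0,0,0],[-2,0,11,0,0,0,0],[-4,0,11,0,0,0,0],[-4,0,11,0,0,0,0]]]'
python3 - <<'E'
from h import *
arm.get_image("wrist")
o=arm.observe();print(o["position"],o["ee_rot"],o["force"])
im=arm.get_image("wrist");cv2.imwrite("pics/w5.png",im[:,:,::-1]);cv2.imwrite("pics/w5b.png",cv2.resize(cv2.convertScaleAbs(im[130:250,180:340,::-1],alpha=2),None,fx=5,fy=5,interpolation=3))
im=arm.get_image("top");cv2.imwrite("pics/t5.png",cv2.resize(cv2.convertScaleAbs(im[120:280,130:340,::-1],alpha=1.6),None,fx=3.75,fy=3.75,interpolation=3))
E
```

```text
clock: 5.45
position: [0.5177, 0.237, 0.0825]
ee_rot: [0.128, -3.138, 0.001]
force: [-0.1, 0.8, -0.6]
width: 0.484
clock: 5.95
position: [0.4762, 0.2378, 0.194]
ee_rot: [-0.131, 3.138, 0.001]
force: [0.1, -0.4, -0.6]
width: 0.5
[0.47723584 0.23737299 0.193244  ] [-1.30254311e-01  3.13856783e+00  2.92921290e-04] [ 0.4701747   0.31311668 -0.25056654]
```

View pics/w5.png

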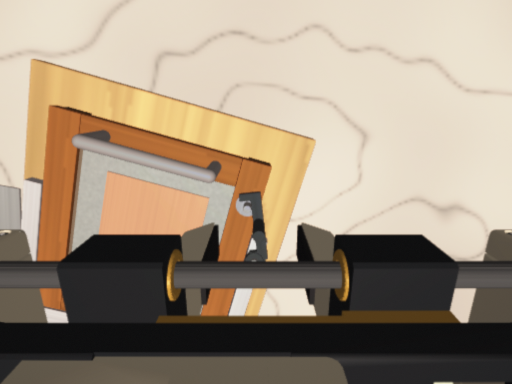

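View pics/w5b.png

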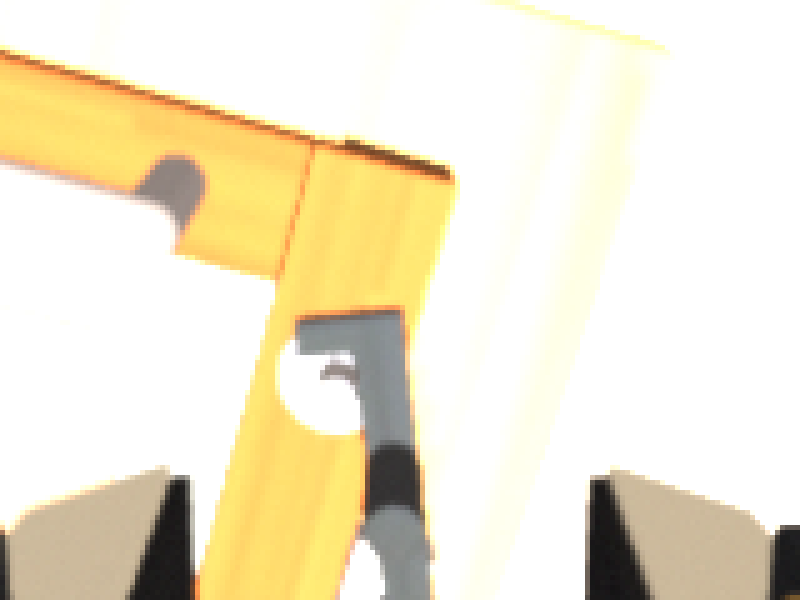

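The claw encloses the stud (stud centre about (247,206) in the full image) and the bar edge touches it, so the hook is home. Now I'll locate the handle bar (ends about (80,143) and (211,176)).

```bash
python3 - <<'E'
from h import *
from scipy.optimize import least_squares
o=arm.observe();m,T=wcam("wrist",o)
f=lambda u,z:least_squares(lambda P:(proj([P[0],P[1],z],m,T)-u).ravel(),[.5,.2]).x
a=f((80,143),.088);b=f((211,176),.088)
print(a,b,(a+b)/2,np.linalg.norm(a-b),np.degrees(np.arctan2(*(b-a)))) 
print(proj([[.4519,.1388,.088]],m,T),o["position"],o["joints"])
im=cv2.imread("pics/w5.png")[110:200,50:240];cv2.imwrite("pics/w5c.png",cv2.resize(im,None,fx=4,fy=4,interpolation=3))
E
```

```text
[0.44571748 0.08609176] [0.46516342 0.19635243] [0.45544045 0.1412221 ] 0.1119623182581489 10.002016912135005
[[143.49908469 155.38849158]] [0.47822068 0.23706374 0.19237502] [-0.47909379  0.34444858 -0.10564176  1.85454553  0.04426351  0.94539066
  1.04845933]
```

View pics/w5c.png

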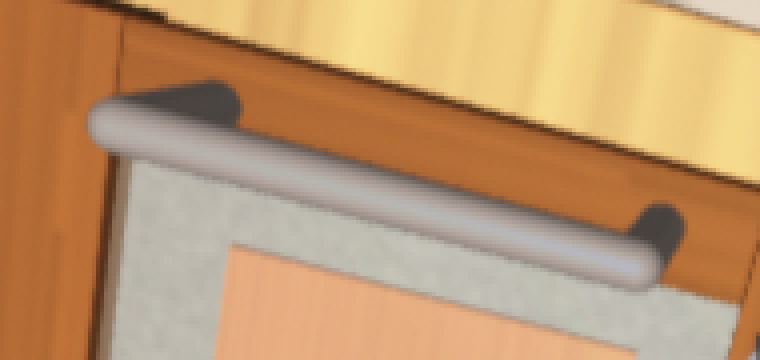

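```bash
python3 -m creep '[[[0,-2,1,0,0,-8,0],[-1,-4,1,0,0,-16,0],[-1,-6,1,0,0,-24,0],[-2,-8,1,0,0,-32,0],[-2.4,-9.7,1,0,0,-40,0]]]';python3 -m creep '[[[0,0,0,0,0,-8,0],[0,0,0,0,0,-16,0],[0,0,0,0,0,-24,0],[0,0,0,0,0,-32,0],[0,0,0,0,0,-40,0]]]';python3 -m creep '[[[0,0,0,0,0,-8,0],[0,0,0,0,0,-16,0],[0,0,0,0,0,-25,0],[0,0,0,0,0,-25,0],[0,0,0,0,0,-25,0]]]'
python3 - <<'E'
from h import *
arm.get_image("wrist")
o=arm.observe();print(o["position"],o["ee_rot"],o["force"],o["joints"])
print(R.from_rotvec(o["ee_rot"]).as_matrix())
im=arm.get_image("wrist");cv2.imwrite("pics/w6.png",im[:,:,::-1])
m,T=wcam("wrist",o);print(proj([[.4519,.1388,.088],[.454,.14,.088]],m,T))
E
```

```text
clock: 6.6
position: [0.4537, 0.1389, 0.2019]
ee_rot: [-0.962, -2.99, 0.002]
force: [-0.1, -0.4, 0.6]
width: 0.497
clock: 7.1
position: [0.4544, 0.14, 0.202]
ee_rot: [-1.926, -2.482, 0.002]
force: [0.0, -0.3, -0.0]
width: 0.501
clock: 7.6
position: [0.4542, 0.1403, 0.2022]
ee_rot: [2.407, 2.018, -0.002]
force: [-0.0, 0.5, -0.1]
width: 0.499
[0.45413785 0.1403669  0.20234949] [ 2.40707915e+00  2.01852884e+00 -1.33240543e-03] [-0.13140545 -0.22085297  0.05293605] [-0.61877512  0.23482679  0.24947116  1.99648744 -0.07175627  0.91928794
 -0.50742168]
[[ 1.74248502e-01  9.84701565e-01 -5.36071453e-04]
 [ 9.84701415e-01 -1.74248846e-01 -6.80913698e-04]
 [-7.63906616e-04 -4.09222126e-04 -9.99999624e-01]]
[[254.69479535 194.40346013]
 [256.72769517 192.78001716]]
```

View pics/w6.png

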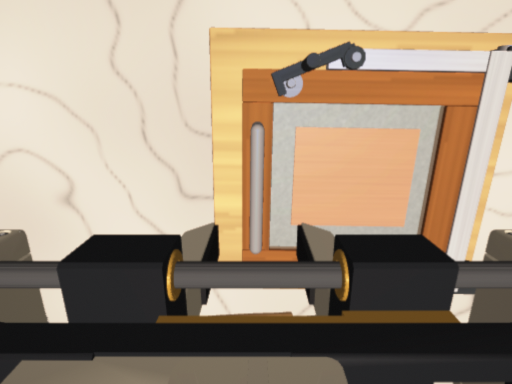

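The bar is vertical in the image at column 257, rows 125–252, centred between the jaws. The hook is still home. Descend and grip.

```bash
python3 -m creep '[[[0,0,-4,0,0,0,0],[0,0,-8,0,0,0,0],[0,0,-11,0,0,0,0],[0,0,-11.5,0,0,0,0],[0,0,-11.5,0,0,0,0]]]';python3 -m creep '[[[0,0,0,0,0,0,-0.4],[0,0,0,0,0,0,-0.8],[0,0,0,0,0,0,-0.8],[0,0,0,0,0,0,-0.8],[0,0,0,0,0,0,-0.8]]]' 20
python3 - <<'E'
from h import *
o=arm.observe();print(o["position"],o["force"],o["width"]*92)
# arc in world; base yaw -10.4
q=np.radians(-10.4)
for tilt,d in [(t*.5,t) for t in range(0,49,3)]:
    t=np.radians(d);x=-.235*np.cos(t)+.052*np.sin(t)+.235;z=.235*np.sin(t)+.052*np.cos(t)-.052
    ax=R.from_rotvec([0,0,0])
    print(d,(100*np.array([x*np.cos(q),x*np.sin(q),z])).round(2),(tilt*np.array([-np.sin(q),np.cos(q)])).round(1))
E
```

```text
clock: 8.2
position: [0.4537, 0.1402, 0.0874]
ee_rot: [-2.41, -2.015, 0.003]
force: [0.2, 0.6, -0.0]
width: 0.505
clock: 8.7
position: [0.4531, 0.1408, 0.088]
ee_rot: [-2.41, -2.014, 0.001]
force: [-3.0, 1.1, 5.2]
width: 0.126
[0.45310295 0.14081812 0.08799882] [-3.04196553  1.05851004  5.17157525] 11.58892689749275
0 [ 0. -0.  0.] [0. 0.]
3 [ 0.3  -0.05  1.22] [0.3 1.5]
6 [ 0.66 -0.12  2.43] [0.5 3. ]
9 [ 1.08 -0.2   3.61] [0.8 4.4]
12 [ 1.57 -0.29  4.77] [1.1 5.9]
15 [ 2.11 -0.39  5.91] [1.4 7.4]
18 [ 2.71 -0.5   7.01] [1.6 8.9]
21 [ 3.37 -0.62  8.08] [ 1.9 10.3]
24 [ 4.08 -0.75  9.11] [ 2.2 11.8]
27 [ 4.84 -0.89 10.1 ] [ 2.4 13.3]
30 [ 5.65 -1.04 11.05] [ 2.7 14.8]
33 [ 6.51 -1.2  11.96] [ 3.  16.2]
36 [ 7.42 -1.36 12.82] [ 3.2 17.7]
39 [ 8.37 -1.54 13.63] [ 3.5 19.2]
42 [ 9.36 -1.72 14.39] [ 3.8 20.7]
45 [10.39 -1.91 15.09] [ 4.1 22.1]
48 [11.45 -2.1  15.74] [ 4.3 23.6]
```

Bar gripped (11.6 mm). Raising along the arc, tilting the tool by half the frame's angle.

```bash
python3 -m creep '[[[0.3,-0.05,1.22,0.3,1.5,0,-0.8],[0.66,-0.12,2.43,0.5,3,0,-0.8],[1.08,-0.2,3.61,0.8,4.4,0,-0.8],[1.57,-0.29,4.77,1.1,5.9,0,-0.8],[2.11,-0.39,5.91,1.4,7.4,0,-0.8]]]' 25
python3 - <<'E'
from h import *
o=arm.observe();print(o["position"],o["force"],o["width"]*92,o["joints"])
im=arm.get_image("scene")[100:260,175:395];cv2.imwrite("pics/s7.png",cv2.resize(cv2.convertScaleAbs(im[:,:,::-1],alpha=1.6),None,fx=3.6,fy=3.6,interpolation=3))
im=arm.get_image("wrist");cv2.imwrite("pics/w7.png",im[:,:,::-1])
E
```

```text
clock: 9.2
position: [0.4738, 0.1368, 0.1469]
ee_rot: [-2.329, -1.946, 0.131]
force: [0.3, 0.7, -5.2]
width: 0.126
[0.47383231 0.13677282 0.14689733] [ 0.26513058  0.70881582 -5.20572018] 11.609893548620136 [-0.499186    0.40215941  0.2101403   1.92309512 -0.17735032  0.95225707
 -0.36664775]
```

View pics/s7.png

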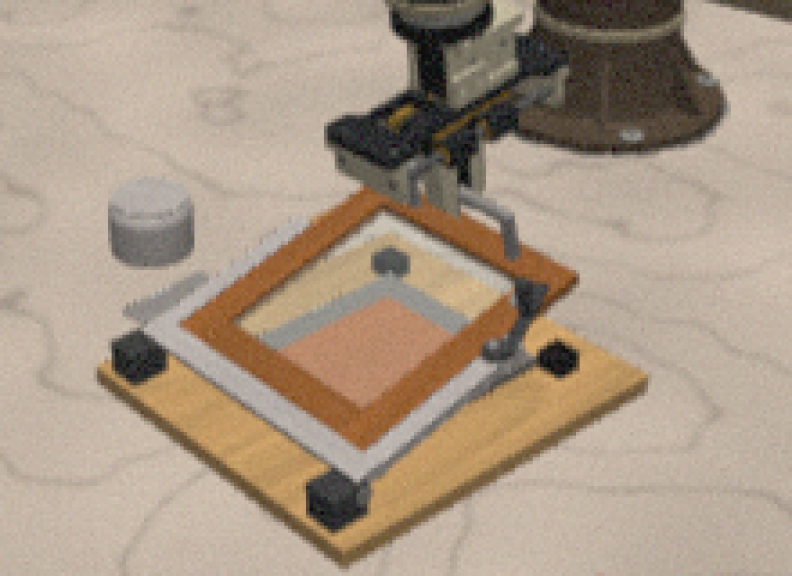

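View pics/w7.png

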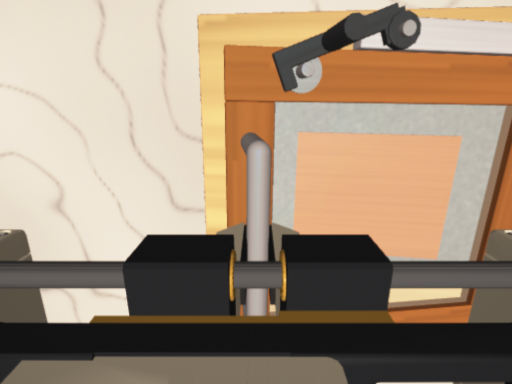

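Frame and carrier are rising together, hook still home. Continue to 45°.

```bash
python3 -m creep '[[[0.6,-0.11,1.1,0.2,1.5,0,-0.8],[1.26,-0.23,2.17,0.5,2.9,0,-0.8],[1.97,-0.36,3.2,0.8,4.4,0,-0.8],[2.73,-0.5,4.19,1,5.9,0,-0.8],[3.54,-0.65,5.14,1.3,7.4,0,-0.8]]]'
python3 -m creep '[[[0.86,-0.16,0.91,0.3,1.4,0,-0.8],[1.77,-0.32,1.77,0.5,2.9,0,-0.8],[2.72,-0.5,2.58,0.8,4.4,0,-0.8],[3.71,-0.68,3.34,1.1,5.9,0,-0.8],[4.74,-0.87,4.04,1.4,7.3,0,-0.8]]]'
python3 -m creep '[[[0,0,0,0,0,0,-0.8],[0,0,0,0,0,0,-0.8],[0,0,0,0,0,0,-0.8]]]'
python3 - <<'E'
from h import *
o=arm.observe();print(o["position"],o["force"],o["width"]*92,o["joints"])
Rm=R.from_rotvec(o["ee_rot"]).as_matrix();g=o["position"]-.002*Rm[:,2]
# grasp pt -> frame angle with several hinge estimates
q=np.radians(-10.4)
for h in([.6828,.0951],[.686,.096]):
    x=(g[:2]-h)@[np.cos(q),np.sin(q)];z=g[2]-.036;print(x,z,np.hypot(x,z),np.degrees(np.arctan2(z,-x)-np.arctan2(.052,.235)))
im=arm.get_image("scene");cv2.imwrite("pics/s8r.png",im[:,:,::-1]);im=im[60:260,175:395];cv2.imwrite("pics/s8.png",cv2.resize(cv2.convertScaleAbs(im[:,:,::-1],alpha=1.6),None,fx=3,fy=3,interpolation=3))
im=arm.get_image("wrist");cv2.imwrite("pics/w8.png",im[:,:,::-1])
im=arm.get_image("top");cv2.imwrite("pics/t8.png",im[:,:,::-1])
E
```

```text
clock: 9.8
position: [0.5084, 0.1301, 0.1982]
ee_rot: [-2.245, -1.876, 0.254]
force: [-5.2, 0.1, -1.2]
width: 0.126
clock: 10.3
position: [0.5555, 0.121, 0.2395]
ee_rot: [-2.158, -1.803, 0.365]
force: [-10.2, -1.7, 8.8]
width: 0.121
clock: 10.6
position: [0.5554, 0.1211, 0.2394]
ee_rot: [-2.159, -1.804, 0.363]
force: [-10.4, -0.9, 9.5]
width: 0.12
[0.55535384 0.12108923 0.23939891] [-10.40948589  -0.86173006   9.46030967] 10.994197599133237 [-0.35435586  0.58049249  0.22854879  1.42786454 -0.24607053  1.53231004
 -0.25928658]
-0.12926905798157007 0.2052426945301308 0.24255938037814803 45.3186687492387
-0.1322540194574475 0.2052426945301308 0.2441632431809495 44.725963932255944
```

View pics/s8.png

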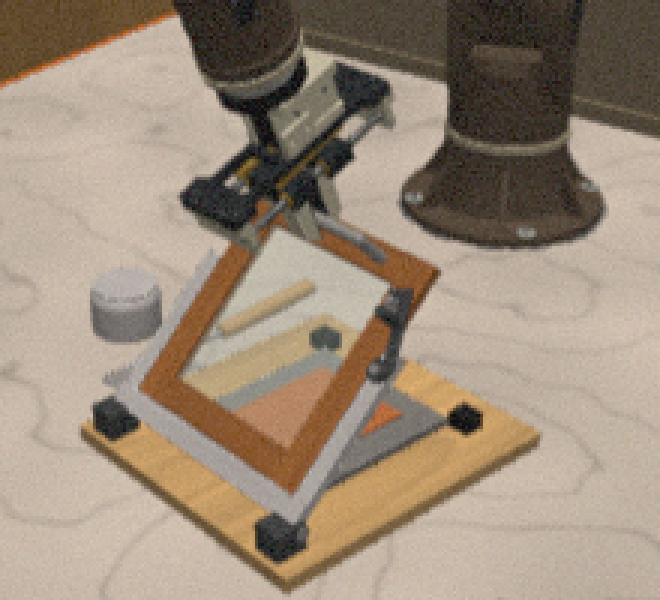

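View pics/w8.png

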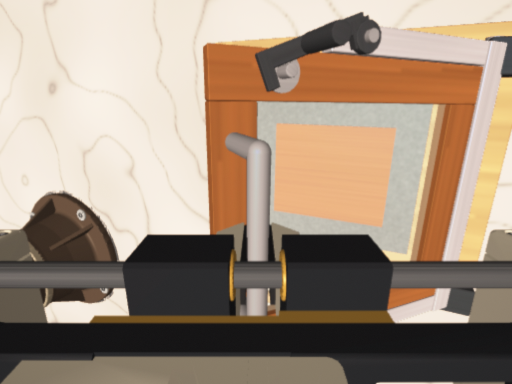

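About 45°, hook still home, but there is a ~14 N radial preload toward the hinge. I'll ease outward 3 mm, then measure the angle from images.

```bash
python3 -m creep '[[[-0.16,0.03,0.26,0,0,0,-0.8],[-0.16,0.03,0.26,0,0,0,-0.8],[-0.16,0.03,0.26,0,0,0,-0.8]]]'
python3 - <<'E'
from h import *
o=arm.observe();print(o["position"],o["force"],o["width"]*92)
Rm=R.from_rotvec(o["ee_rot"]).as_matrix();g=o["position"]-.002*Rm[:,2]
q=np.radians(-10.4)
for h in([.6828,.0951],[.686,.096]):
    x=(g[:2]-h)@[np.cos(q),np.sin(q)];z=g[2]-.036;print(x,z,np.hypot(x,z),np.degrees(np.arctan2(z,-x)-np.arctan2(.052,.235)))
np.save("o9.npy",np.r_[o["position"],o["ee_rot"]])
w=arm.get_image("wrist");s=arm.get_image("scene")
cv2.imwrite("pics/w9.png",w[:,:,::-1]);cv2.imwrite("pics/s9.png",s[:,:,::-1])
cv2.imwrite("pics/s9z.png",cv2.resize(cv2.convertScaleAbs(s[110:260,195:360,::-1],alpha=1.6),None,fx=4,fy=4,interpolation=3))
cv2.imwrite("pics/w9z.png",cv2.resize(cv2.convertScaleAbs(w[0:140,190:400,::-1],alpha=1.2),None,fx=3.75,fy=3.75,interpolation=3))
E
```

```text
clock: 11.05
position: [0.5564, 0.1209, 0.2404]
ee_rot: [-2.164, -1.806, 0.359]
force: [1.4, -3.5, -10.3]
width: 0.122
[0.55643866 0.12086249 0.24036799] [  1.42180637  -3.54408926 -10.3134273 ] 11.258617946595857
-0.12817176629721516 0.20621620624764167 0.24280264700970175 45.660199779314155
-0.1311567277730926 0.20621620624764167 0.24439151163515274 45.06583589768897
```

View pics/s9z.png

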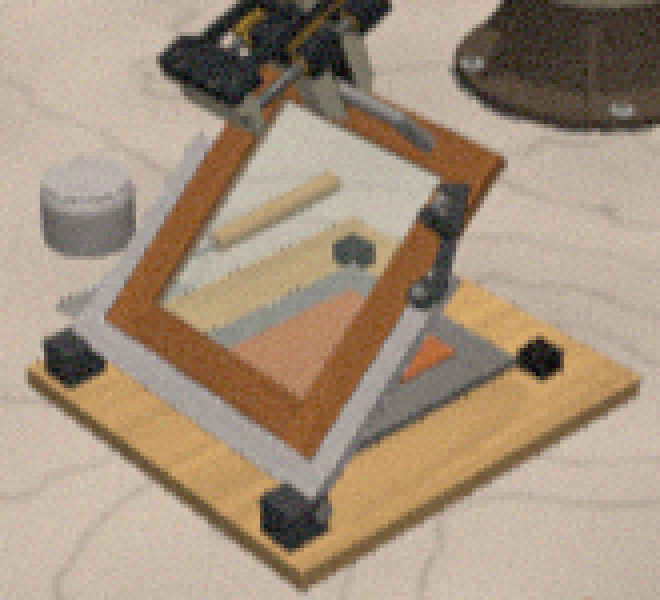

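View pics/w9z.png

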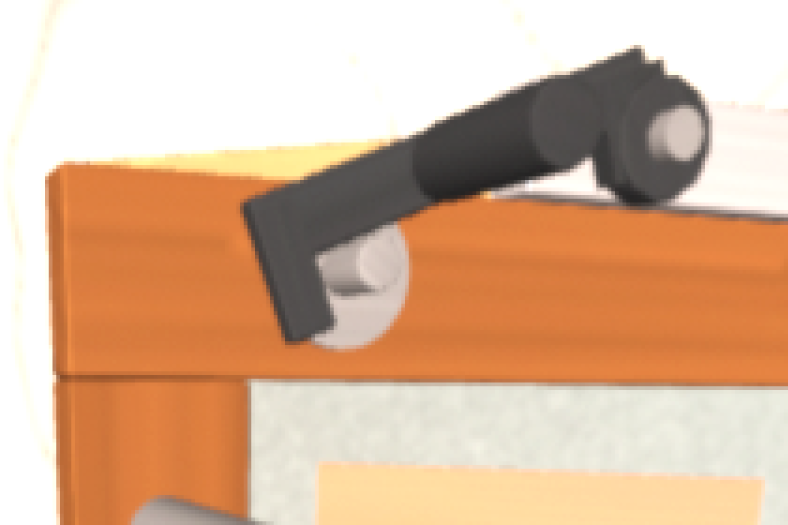

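Hook is seated round the stud at (288,72) full-image. Fitting the angle from marker pixels.

```bash
cat > ang.py <<'E'
exec(open("fit.py").read().split("r=least")[0])
p9=np.load("o9.npy");m9,T9=wcam("wrist",{"position":p9[:3],"ee_rot":p9[3:]})
W=[((-.148,.119,.020),(370.6,35)),((-.25,.109,.012),(206.5,44.2))]
S=[((-.148,.119,.020),(425/4+195,286/4+110)),((-.25,.109,.012),(505/4+195,158/4+110)),((-.235,.055,.052),(430/4+195,143/4+110))]
def fr(p,q,th):
    p=np.array(p);c,s=np.cos(th),np.sin(th)
    return b2w(np.c_[.125+c*p[:,0]+s*p[:,2],p[:,1],.036-s*p[:,0]+c*p[:,2]],*q)
pw=[a[0] for a in W];uw=np.array([a[1] for a in W]);ps=[a[0] for a in S];us=np.array([a[1] for a in S])
# shut-state wrist (metric, from w5/w2): pivot, handle
def res(v,ww=.3):
    q,th=v[:3],v[3]
    k=(b2w([(-.023,.119,.056),(-.11,0,.088)],*q)[:,:2]-[[.5625,.2398],[.454,.1405]])/.003
    g=p9[:3]-.002*R.from_rotvec(p9[3:]).as_matrix()[:,2]
    return np.r_[f(q),k.ravel(),((proj(fr(pw,q,th),m9,T9)-uw)*ww).ravel(),(proj(fr(ps,q,th),ms,Ts)-us).ravel()]
for ww in(0,.3,1):
    r=least_squares(res,[.56,.118,-.187,.78],args=(ww,),loss="soft_l1")
    print(ww,r.x,np.degrees(r.x[2:]),r.fun[-10:].round(1))
    c=np.linalg.inv(r.jac.T@r.jac);print("sd",np.degrees(c[3,3]**.5), fr([(-.235,0,.052)],r.x[:3],r.x[3]),p9[:3])
E
python3 ang.py
```

```text
0 [ 0.56018482  0.11852481 -0.18770526  0.72557248] [-10.75471946  41.57224064] [-0.   0.  -0.   0.   0.1  2.9  0.8  1.3 -5.7 -4.5]
sd 1.3408525430251859 [[0.54416837 0.12156699 0.23083972]] [0.55643866 0.12086249 0.24036799]
0.3 [ 0.56094259  0.1196765  -0.18810986  0.75839431] [-10.7779009   43.45279344] [-2.5  0.8 -1.1  0.3 -0.8  2.6 -0.4  0.3 -7.3 -5.1]
sd 0.8950593127021081 [[0.5512832  0.12151527 0.23537177]] [0.55643866 0.12086249 0.24036799]
1 [ 0.56151477  0.11961363 -0.18642961  0.78454768] [-10.68163     44.95127064] [-2.8  1.5  0.  -1.1 -1.7  2.3 -1.8 -0.6 -8.9 -5.6]
sd 0.7010739546548099 [[0.55702092 0.12046126 0.23882952]] [0.55643866 0.12086249 0.24036799]
```

```bash
sed -i 's#(430/4+195,143/4+110)#(407/4+195,127/4+110)#' ang.py; cat >> ang.py <<'E'
Rm=R.from_rotvec(p9[3:]).as_matrix();j=Rm[:,1];g=p9[:3]
from scipy.optimize import brentq
for qq in([.560,.1185,-.1875],r.x[:3]):
    print("jaw-dir angle",np.degrees(brentq(lambda t:(fr([(-.235,0,.052)],qq,t)[0]-g)@j,.4,1.1)))
    print("along tool",(fr([(-.235,0,.052)],qq,np.radians(45))[0]-g)@Rm[:,2])
print(np.degrees(np.arccos(-Rm[2,2])))
E
python3 ang.py
```

```text
0 [ 0.56014246  0.11858791 -0.1872807   0.73832356] [-10.73039357  42.30282371] [-0.   0.  -0.   0.  -0.3  2.7  0.3  0.8 -0.6 -0.8]
sd 0.8856274761197974 [[0.54657692 0.1211586  0.2326256 ]] [0.55643866 0.12086249 0.24036799]
0.3 [ 0.56090227  0.11964402 -0.18802276  0.76146792] [-10.7729104   43.62889792] [-2.4  0.8 -1.   0.2 -0.9  2.6 -0.6  0.2 -1.7 -1.1]
sd 0.8515650807113615 [[0.55184533 0.12136729 0.23578525]] [0.55643866 0.12086249 0.24036799]
1 [ 0.56146322  0.11959518 -0.18632592  0.78546052] [-10.67568872  45.00357285] [-2.8  1.5  0.1 -1.1 -1.7  2.3 -1.8 -0.6 -3.2 -1.6]
sd 0.6933887341864533 [[0.55715129 0.12040803 0.23894771]] [0.55643866 0.12086249 0.24036799]
jaw-dir angle 44.95517608439683
along tool 0.0015008175780583128
jaw-dir angle 44.47491310644475
along tool 0.0010257446884781374
22.46593211560109
```

Wrist fit, kinematics and chord from the grasp pose all agree on 45° within about 1°; the coarse scene-only fit says 42.3°. I'll ease the remaining preload, check steadiness, and hand in.

```bash
python3 -m creep '[[[0.07,-0.01,-0.11,0,0,0,-0.8],[0.07,-0.01,-0.11,0,0,0,-0.8],[0.07,-0.01,-0.11,0,0,0,-0.8]]]';python3 -m creep '[[[0,0,0,0,0,0,-0.8],[0,0,0,0,0,0,-0.8],[0,0,0,0,0,0,-0.8],[0,0,0,0,0,0,-0.8],[0,0,0,0,0,0,-0.8]]]'
python3 - <<'E'
from h import *
o=arm.observe();np.save("o9.npy",np.r_[o["position"],o["ee_rot"]]);print(np.abs(o["dq"]).max())
w=arm.get_image("wrist");t=arm.get_image("top")
cv2.imwrite("pics/wA.png",w[:,:,::-1]);cv2.imwrite("pics/tA.png",cv2.resize(cv2.convertScaleAbs(t[60:290,90:350,::-1],alpha=1.5),None,fx=2.5,fy=2.5))
E
python3 ang.py | tail -5
```

```text
clock: 11.45
position: [0.5563, 0.1209, 0.2402]
ee_rot: [-2.162, -1.805, 0.36]
force: [-1.3, -5.6, -4.9]
width: 0.125
clock: 11.95
position: [0.5563, 0.1209, 0.2402]
ee_rot: [-2.162, -1.805, 0.36]
force: [-1.5, -6.0, -5.3]
width: 0.122
0.001441507771350061
jaw-dir angle 44.93192824938785
along tool 0.001332559336067111
jaw-dir angle 44.461315450733615
along tool 0.0008666432260713269
22.56286617721085
```

View pics/wA.png

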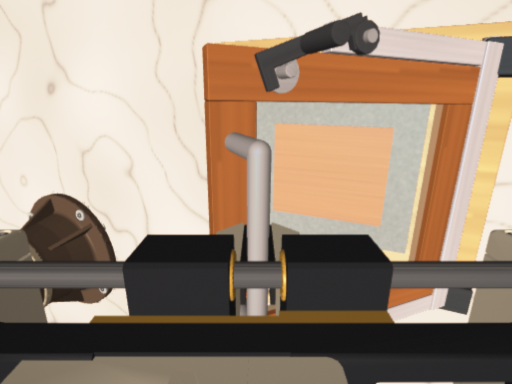

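View pics/tA.png

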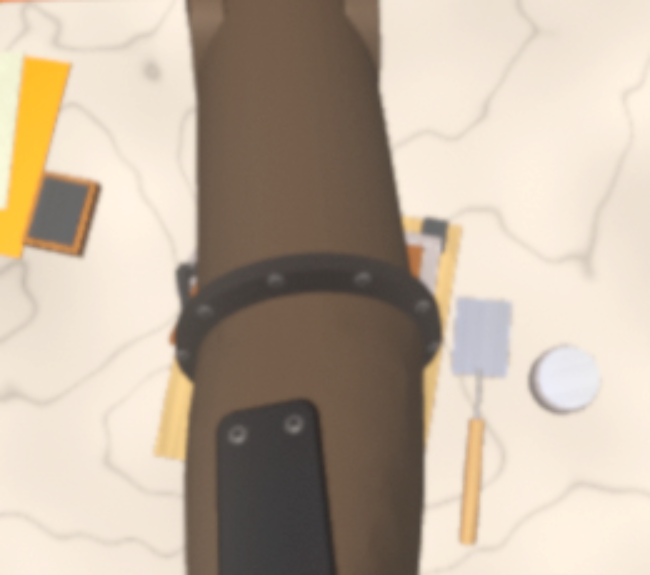

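The pose is steady. In the wrist view the hook is home round the stud near (285,70), and in the top view the tin, knife and block haven't moved. Handing in.

```bash
python3 -c "
from cell import arm
print(arm.sign_off())"
```

```text
the job is handed in; nothing more can be done
None
```

I turned the hook until its claw was round the stud, then raised the frame to about 45° and handed in with the fingers still gripping the handle at 25 N. The clock read about 12 s of the 56 s allowed.

- **Hook:** it met a hard stop, moving only 0.3 mm as the push rose from 9 to 16 N. The wrist pictures before, during and after the lift all show it home.
- **Angle:** the arm's position gives 44.5–45.7°, depending on which hinge estimate I use, and the fit with full weight on the wrist picture gave 45.0°. A fit to the scene picture alone disagreed at about 42.3°. I trusted the arm's position because that picture is coarse.
- **Hold:** the arm was steady at the last check, with about 8 N of leftover force on the wrist.
- **Other things:** the ink tin, knife and type block look unmoved in the last top view.

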